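Sound out a freshly bonded boot sole

TASK

The boot on the jack stands sole up with a freshly bonded sole. Sound it out for hollow spots: with the fingertips tap the sole lightly at the toe, then the ball, then the arch and last the heel, lifting off after every tap. Tap gently enough not to squash the cushioning flat, do not lift the boot or knock it out of its seat, and leave everything else on the bench where it is.

Things in the scene. Friction and masses are not known exactly. Their poses are not given: they have to be found in the camera images.
- jack: Bench jack that carries the boot: grey base plate 250 x 110 x 14 mm fixed to the bench, with two posts. Origin under the centre of the plate; +x runs along the plate toward the toe post. The heel post (at x = -75 mm) ends in a steel plate whose top is 150 mm above the bench with an 11 mm pin, 25 mm high, standing in the last inside the boot; the toe post (x = +100 mm) carries a padded rest between two cheeks. Fixed, not to be moved.
- boot: Black leather ankle boot of 300 mm length with a last inside, 1.15 kg, sole uppermost, loose: it only sits on the jack's pin (2 mm play) and toe rest. Origin at mid-length of the sole, level with the top of the jack's heel plate (150 mm above the bench); +x points to the toe, +z up. The tread of the sole is 106 to 119 mm above the origin, so 256 to 269 mm above the bench; the shaft hangs down round the heel post.
- sole_toe: Toe zone of the black lugged sole: the rounded front end, 74 mm long, up to 102 mm wide. Origin: the spot to tap, on top of the tread, 110 mm toward the toe from mid-length and 263 mm above the bench; +z up. Any place on the zone counts. It is carried by the soft midsole: it gives straight down by 1 mm for each 2.5 N and springs back; it bottoms out at 8 mm (20 N).
- sole_ball: Ball zone of the sole: the widest part with lugs, 78 mm long, 74 to 104 mm wide, just behind the toe zone across a tan groove. Origin: the spot to tap, on top of the tread, 30 mm toward the toe from mid-length and 263 mm above the bench. Any place on the zone counts. It is carried by the soft midsole: it gives straight down by 1 mm for each 2.5 N and springs back; it bottoms out at 8 mm (20 N).
- sole_arch: Arch (waist) zone of the sole: the narrow smooth part without lugs between ball and heel, 49 mm long, 70 to 74 mm wide, 7 mm lower than the ball and 13 mm lower than the heel. Origin: the spot to tap, on top, 42 mm toward the heel from mid-length and 256 mm above the bench. Any place on the zone counts. It is carried by the soft midsole: it gives straight down by 1 mm for each 2.5 N and springs back; it bottoms out at 8 mm (20 N).
- sole_heel: Heel zone of the sole: the highest block, lugged, rounded at the back, 75 mm long, 74 mm wide. Origin: the spot to tap, on top of the tread, 110 mm toward the heel from mid-length and 269 mm above the bench. Any place on the zone counts. It is carried by the soft midsole: it gives straight down by 1 mm for each 2.5 N and springs back; it bottoms out at 8 mm (20 N).
- mate_boot: The other boot of the pair, upright on the bench, 300 x 104 mm, 206 mm high (its heel pull loop 220 mm), loose. Origin under mid-length of its sole; +x to its toe. Bystander.
- last: White plastic shoe last standing on the bench, 294 x 94 x 96 mm, loose. Origin under its middle. Bystander.
- brush: Wooden-backed dark bristle brush, 175 x 55 x 46 mm, lying bristles down beside the jack. Origin under its centre. Bystander.
- tin: Round flat steel polish tin, 81 mm across, 30 mm high, beside the jack. Origin under its centre. Bystander.
- hammer: Hammer with wooden handle, 260 mm long, lying on the far side of the bench. Origin under its mid-length. Bystander.
- pincers: Steel lasting pincers, 176 x 70 x 17 mm, lying on the far side of the bench. Origin at their middle, on the bench. Bystander.
- dressing: Black plastic bottle of edge dressing with a grey cap, 60 mm across, 170 mm high, standing. Origin under its centre. Bystander.

How it is judged:
On the way, in this order (a step that is already met when the one before it is completed fails the run):
1. the fingers tap the toe zone (over 1 N) (contact force between the fingers and sole_toe above 1 N), for 0.04 s.
2. the fingers lift off the boot after the toe (contact force between the fingers and boot below 0.05 N), for 0.1 s.
3. the fingers tap the ball zone (over 1 N) (contact force between the fingers and sole_ball above 1 N), for 0.04 s.
4. the fingers lift off the boot after the ball (contact force between the fingers and boot below 0.05 N), for 0.1 s.
5. the fingers tap the arch zone (over 1 N) (contact force between the fingers and sole_arch above 1 N), for 0.04 s.
6. the fingers lift off the boot after the arch (contact force between the fingers and boot below 0.05 N), for 0.1 s.
7. the fingers tap the heel zone (over 1 N) (contact force between the fingers and sole_heel above 1 N), for 0.04 s.
8. the fingers lift off the boot after the heel (contact force between the fingers and boot below 0.05 N), for 0.1 s.
At the end, for the whole second after the job is handed in: Toe, ball, arch and heel were each tapped in that order with the fingers leaving the boot after each; the boot still sits upright in the jack within 8 mm of where it was, at rest, the sole unloaded, and every bystander lies within 25 mm of its place (distance of boot from where it was at the start of the episode below 0.008 m and angle between boot's own z axis and vertical below 0.05 rad and linear speed of boot below 0.03 m/s and contact force between the fingers and boot below 0.05 N and distance of each of mate_boot, last, brush, tin, hammer, pincers, dressing from where it was at the start of the episode below 0.025 m); the robot touches nothing.
It fails at once if the sole is hit or pressed hard (over 20 N, the cushioning squashed flat) (contact force between the fingers and boot above 20 N).
It fails at once if the arm or hand other than the fingers touches the boot (contact force between the arm and boot above 2 N).
It fails at once if the boot is lifted, carried, shifted by over 12 mm or tipped by over 0.1 rad (distance of boot from where it was at the start of the episode above 0.012 m or angle between boot's own z axis and vertical above 0.1 rad).
It fails at once if another thing on the bench is moved by over 25 mm (distance of any of mate_boot, last, brush, tin, hammer, pincers, dressing from where it was at the start of the episode above 0.025 m).
It also fails if it takes over 48 s, if anything falls off the work surface, if the arm or the gripper's body presses on something with over 40 N, if the wrist force passes 120 N, or if a joint passes its speed limit or range.

ROBOT

A 6-joint arm with a two-finger parallel gripper is mounted at the origin on the work surface. World frame = base frame: x ahead of the robot, y to its left, z up, the work surface at z = 0. Lengths are in m, angles in rad, forces in N, time in s.
With the tool pointing down it reaches from about 0.375 to 0.825 m from the base axis. Payload 5.5 kg.
Tool frame: the origin (TCP) lies midway between the tips of the shut fingers; the grasp point (between the pads) lies 19 mm behind it (robot.grip_depth is the distance from the TCP to the grasp point, in m); z points along the fingers, y is the direction in which the jaws open and shut (so a half turn about z gives the same grasp; the last joint's range is limited). The gripper opens to 85 mm and grips with 20 to 120 N. Pads are 22 mm wide; open, the fingers measure 114 mm over their backs; the gripper's body (76 mm by 85 mm) begins 54 mm behind the grasp point. The pads swing forward as they close: fully open they stand 13 mm farther back than shut.
Start: joints at [-1.211, 0.314, -0.047, 1.21, 0, 1.571], TCP at [0.211, -0.562, 0.231] pointing down, gripper open.
Joint ranges: [-2.67, 2.67], [-0.69, 1.73], [-1.03, 1.25], [-2.08, 2.16], [-1.42, 1.45], [-3.14, 3.14]. Speed limits (rad/s): [2.39, 2.39, 3.01, 3.14, 3.14, 3.14].

INTERFACE

Orientations are given as [roll, pitch, yaw] about the fixed x, y, z axes, in that order (R = Rz(yaw) Ry(pitch) Rx(roll)).
In Python, from bench import robot, cams, ticket gives the robot as it stands.
- The arm moves only by the tool send_rows, never from a script. Its argument "commands" is a list of rows, each a list of 4 numbers: the shift along the tool's x, y, z in m, then the turn about the tool's z in rad. A call has 1 to 20 rows; each row shifts and turns the pose as measured when the row begins, along the tool's axes as they then stand; what a row does not reach is not made up. A row lasts 1/12 s, in which the tool goes at most 41.7 mm and 7.16 degrees, less where a joint would pass 70% of its speed; a pose out of reach is approached as far as the arm can. A call is refused whole if a number of a shift passes 0.0417 or a number of a turn 0.125, either way. A call with a gripper value outside its range is refused whole. "fingers" is the opening, from -1 (shut) to 1 (fully open), set as the call begins (left out, the last holds). The fingers move at their own pace and stop on an object; "squeeze" is the grip in N (left out, the last holds). Time passes only in rows, so rows that do not move let the fingers close. It gives the time, the measured TCP pose, the force and the opening at its end, in the units of the state.
- robot.state(): the state, without advancing time (a new reading comes with each control period).
- cams.camera(name): name is "scene" or "top" or "wrist"; returns a dict with "image" (480x640x3 uint8, red, green, blue), "depth" (480x640 float32, m along the optical axis (not along the pixel's ray), 0 where there is no reading), "intrinsics" (3x3 intrinsics, pixels), "eye" and "orientation" of the camera in the world. Camera axes: x right, y down, z forward; pixel columns grow to the right and rows downward; lengths in m; the calibration is good to about 2 mm. A picture is of the moment at which its call begins.
- ticket.hand_in(): hands the job in, once; it reports no verdict.
The state is a dict: "time": time; "joints": joint angles; "dq": joint speeds; "tau": joint torques, N m; "eef_pos": TCP position; "ee_rot": TCP orientation; "wrist_force": force on the tool from outside, world axes, zero at the start; "moment": the same for the moment, N m; "finger_gap": opening from 0.0 (shut) to 1.0 (fully open).
Only numpy, scipy, OpenCV 4.12 (cv2) and the standard library are available. Lean on these libraries where they do the work, as an engineer would, in place of code of your own. Each camera call takes 0.05 s, during which the arm holds its last target.

## Working session

There is one attempt and no reset: what is moved stays moved. The work goes in short steps, Python scripts to look and compute and a tool call to move; the robot and the scene stay as the last step left them, time stands still between calls to the robot, and variables do not carry over. Pictures are saved under pics/ and viewed, and the job is handed in when it is done.

Besides the shell and the picture viewer there is one more tool, called after ">>>" as name([rows], argument=value, ...), one row to a line, values as JSON. send_rows: Moves the arm, as the interface text tells. Its arguments: {"type":"object","properties":{"commands":{"type":"array"},"fingers":{"type":"number"},"squeeze":{"type":"number"}},"required":["commands"]}

```bash
mkdir -p pics
python3 - <<'E'
from bench import robot,cams
import cv2,numpy as np
print(robot.state())
for n in ["scene","top"]:
    c=cams.camera(n); cv2.imwrite(f"pics/{n}0.png",c["image"][:,:,::-1]); np.savez(f"{n}0.npz",**c)
    print(n,c["intrinsics"],c["eye"],c["orientation"])
E
```

```text
{'time': 0.0, 'joints': array([-1.21097593e+00,  3.14255612e-01, -4.80849274e-02,  1.21021548e+00,
       -8.56382841e-06,  1.57081765e+00]), 'dq': array([-0.00136404, -0.0011489 , -0.00024148, -0.00143841, -0.00020481,
       -0.00015393]), 'tau': array([ 4.67870905e-04, -5.39595366e+01,  3.39745367e+01,  1.91927666e-02,
       -9.48768616e-05, -5.76494106e-07]), 'eef_pos': array([ 0.21105275, -0.56102341,  0.23041428]), 'ee_rot': array([-3.13983296e+00,  8.60134620e-06,  3.59799081e-01]), 'wrist_force': array([-0.44412056,  1.06126463, -0.14915236]), 'moment': array([-0.04959532,  0.01146642, -0.02065005]), 'finger_gap': 1.0013832598568435}
scene [[557.92915613   0.         314.62896584]
 [  0.         557.92915613 237.40842717]
 [  0.           0.           1.        ]] [ 1.34576655 -0.65073293  1.1338022 ] [-2.33093999  0.00603856  0.83895806]
top [[504.69139575   0.         313.16439215]
 [  0.         504.69139575 233.34844576]
 [  0.           0.           1.        ]] [0.47081894 0.00785296 1.31341496] [-3.02798197 -0.00498466 -1.57256892]
```

View pics/scene0.png

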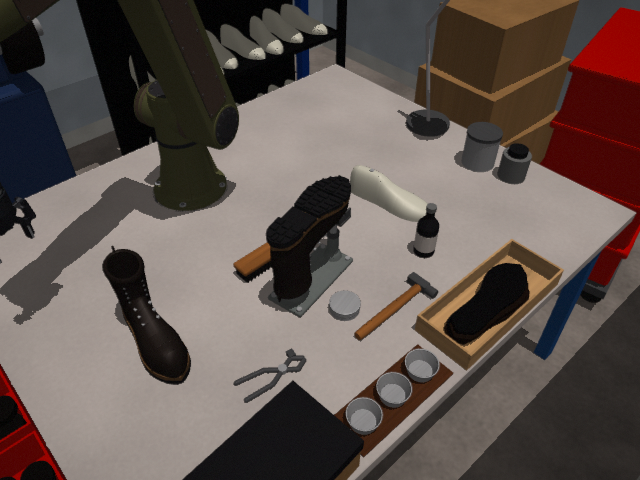

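View pics/top0.png

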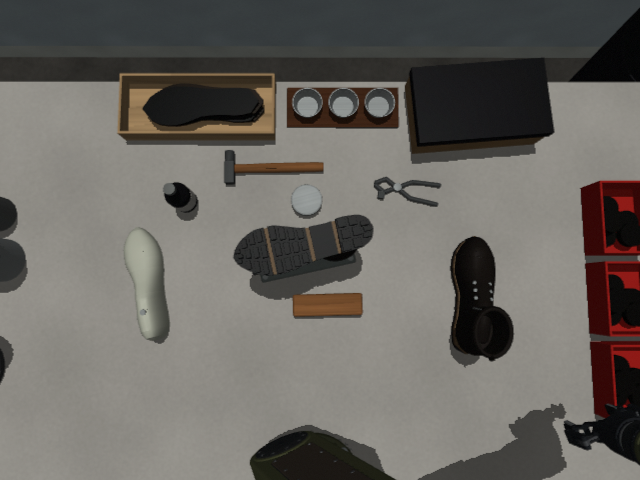

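The top view shows the sole from the toe at about (236,252) to the heel at about (372,232). The tan grooves are near x=270, 309 and 340. The mate boot is at (480,295), between the boot and the gripper at (600,430).

```bash
cat > h.py <<'E'
import numpy as np
from scipy.spatial.transform import Rotation as R
def cloud(c):
    d=c["depth"];K=c["intrinsics"];v,u=np.mgrid[:d.shape[0],:d.shape[1]]
    p=np.stack([(u-K[0,2])/K[0,0]*d,(v-K[1,2])/K[1,1]*d,d],-1)
    return p@R.from_euler("xyz",c["orientation"]).as_matrix().T+c["eye"]
E
python3 - <<'E'
from h import *
import cv2
for n,box in (("top",(210,200,400,300)),("scene",(255,165,365,260))):
    c=np.load(n+"0.npz"); P=cloud(c)
    m=np.zeros(P.shape[:2],bool);m[box[1]:box[3],box[0]:box[2]]=1
    m&=(P[...,2]>.243)&(P[...,2]<.285)&(c["depth"]>0)
    q=P[m]; (cx,cy),(w,h),a=cv2.minAreaRect((q[:,:2]*1000).astype(np.float32))
    print(n,m.sum(),cx,cy,w,h,a)
    mu=q[:,:2].mean(0);e=np.linalg.svd(q[:,:2]-mu,full_matrices=0)[2][0]
    if e[1]<0:e=-e
    print(mu,e,np.arctan2(e[1],e[0]))
    s=(q[:,:2]-mu)@e; t=(q[:,:2]-mu)@[-e[1],e[0]]
    mid=(s.min()+s.max())/2;print("len",s.max()-s.min(),"mid",mu+mid*e)
    for x in range(-150,150,15):
        k=abs(s-mid-x/1000)<.0075
        if k.sum(): print(x,np.round(np.median(q[k,2]),4),np.round((t[k].min(),t[k].max()),3))
P=cloud(np.load("top0.npz"))
for n,(u,v) in dict(g1=(270,250),g2=(309,243),g3=(341,236)).items(): print(n,P[v,u])
E
```

```text
top 5164 571.8621826171875 23.002243041992188 103.73236083984375 299.1626892089844 13.664214134216309
[0.56821631 0.02872179] [-0.20604495  0.97854253] 1.7783277817629652
len 0.29916335282302764 mid [0.56953135 0.02247642]
-150 0.2637 [-0.022  0.016]
-135 0.2659 [-0.034  0.028]
-120 0.2653 [-0.037  0.032]
-105 0.2656 [-0.039  0.034]
-90 0.2673 [-0.039  0.035]
-75 0.2601 [-0.038  0.035]
-60 0.2554 [-0.036  0.036]
-45 0.2554 [-0.034  0.037]
-30 0.2556 [-0.034  0.038]
-15 0.2509 [-0.034  0.039]
0 0.261 [-0.035  0.043]
15 0.2602 [-0.04   0.046]
30 0.2599 [-0.046  0.049]
45 0.2596 [-0.051  0.051]
60 0.2607 [-0.053  0.051]
75 0.253 [-0.051  0.049]
90 0.2605 [-0.052  0.047]
105 0.2604 [-0.049  0.044]
120 0.2601 [-0.043  0.037]
135 0.259 [-0.034  0.027]
scene 2890 574.198486328125 22.012664794921875 106.6661148071289 303.5429992675781 14.586674690246582
[0.57748916 0.01359043] [-0.22504657  0.97434801] 1.7977871631974618
len 0.3036330918826338 mid [0.57548588 0.02226374]
-150 0.2579 [-0.017  0.024]
-135 0.2642 [-0.028  0.035]
-120 0.2648 [-0.031  0.038]
-105 0.2668 [-0.033  0.04 ]
-90 0.267 [-0.034  0.042]
-75 0.2651 [-0.032  0.041]
-60 0.2547 [-0.031  0.044]
-45 0.2556 [-0.028  0.042]
-30 0.2556 [-0.03   0.045]
-15 0.2542 [-0.03   0.045]
0 0.2588 [-0.033  0.047]
15 0.2594 [-0.037  0.05 ]
30 0.26 [-0.043  0.053]
45 0.2606 [-0.047  0.053]
60 0.261 [-0.049  0.056]
75 0.256 [-0.049  0.054]
90 0.2605 [-0.05   0.057]
105 0.2603 [-0.046  0.047]
120 0.2604 [-0.039  0.037]
135 0.2601 [-0.026  0.028]
g1 [0.55718635 0.09388108 0.24601414]
g2 [0.57153306 0.01118337 0.2507441 ]
g3 [ 0.5850714  -0.05591463  0.26240267]
```

>>> send_rows([
  [0, 0, -0.03, 0],
  [0, 0, -0.03, 0],
  [0, 0, -0.03, 0],
  [0, 0, -0.03, 0],
  [0, 0, -0.03, 0.12],
  [0, 0, 0, 0.12],
  [0, 0, 0, 0.12],
  [0, 0, 0, 0],
], fingers=-1, squeeze=20)

```text
time: 0.77
eef_pos: [0.21, -0.5583, 0.382]
ee_rot: [-3.129, 0.005, -0.015]
wrist_force: [0.1, -0.3, -0.7]
finger_gap: -0.003
```

>>> send_rows([
  [0.035, -0.02, 0, 0],
  [0.035, -0.02, 0, 0],
  [0.035, -0.02, 0, 0],
  [0.035, -0.02, 0, 0],
  [0.035, -0.02, 0, 0],
  [0.035, -0.02, 0, 0],
  [0.035, -0.02, 0, 0],
  [0.035, -0.02, 0, 0],
  [0, -0.04, 0, 0],
  [0, -0.04, 0, 0],
  [0, -0.04, 0, 0],
  [0, -0.04, 0, 0],
  [0, -0.04, 0, 0],
  [0, -0.04, 0, 0],
  [0, 0, 0, 0],
])

```text
time: 2.02
eef_pos: [0.4954, -0.1445, 0.3654]
ee_rot: [-3.11, 0.03, 0.033]
wrist_force: [0.5, -0.1, 0.4]
finger_gap: -0.002
```

>>> send_rows([
  [0.005, -0.025, 0, 0],
  [0.005, -0.025, 0, 0],
  [0.005, -0.025, 0, 0],
  [0.005, -0.025, 0, 0],
  [0.005, -0.025, 0, 0],
  [0.005, -0.025, 0, 0],
  [0.005, -0.025, 0, 0],
  [0.005, -0.025, 0, 0],
  [0.005, -0.025, 0, 0],
  [0.005, -0.025, 0, 0],
  [0, -0.025, 0, 0],
  [0, 0, 0, 0],
])

```text
time: 3.02
eef_pos: [0.5314, 0.1011, 0.367]
ee_rot: [-3.064, 0.042, 0.144]
wrist_force: [0.0, 0.2, 0.2]
finger_gap: 0.004
```

```bash
cat > go.py <<'E'
import sys
from h import *
from bench import robot
def go(*t):
    s=robot.state(); d=np.array(t)-s["eef_pos"]
    M=R.from_euler("xyz",s["ee_rot"]).as_matrix()
    print(s["eef_pos"].round(4),s["ee_rot"].round(3),"tool shift",(M.T@d).round(4),"down axis",(M.T@[0,0,-1]).round(3),s["wrist_force"].round(2))
go(*map(float,sys.argv[1:]))
E
python3 go.py .548 .130 .30
```

```text
[0.5314 0.1011 0.367 ] [-3.064  0.042  0.144] tool shift [ 0.0234 -0.021   0.0679] down axis [0.042 0.077 0.996] [0.02 0.2  0.16]
```

>>> send_rows([
  [0.006, -0.005, 0.017, 0.04],
  [0.006, -0.005, 0.017, 0.04],
  [0.006, -0.005, 0.017, 0.04],
  [0.006, -0.005, 0.017, 0],
  [0, 0, 0, 0],
  [0, 0, 0, 0],
])

```text
time: 3.52
eef_pos: [0.5547, 0.0848, 0.2992]
ee_rot: [-3.03, 0.051, 0.089]
wrist_force: [-0.7, 0.9, 0.5]
finger_gap: 0.001
```

```bash
python3 go.py .548 .130 .272
python3 - <<'E'
from bench import robot,cams
import cv2
for n in ["scene","wrist"]:
    c=cams.camera(n); cv2.imwrite(f"pics/{n}1.png",c["image"][:,:,::-1])
E
```

```text
[0.5547 0.0848 0.2992] [-3.03   0.051  0.089] tool shift [-0.0013 -0.0423  0.0322] down axis [0.051 0.111 0.993] [-0.71  0.93  0.52]
```

View pics/scene1.png

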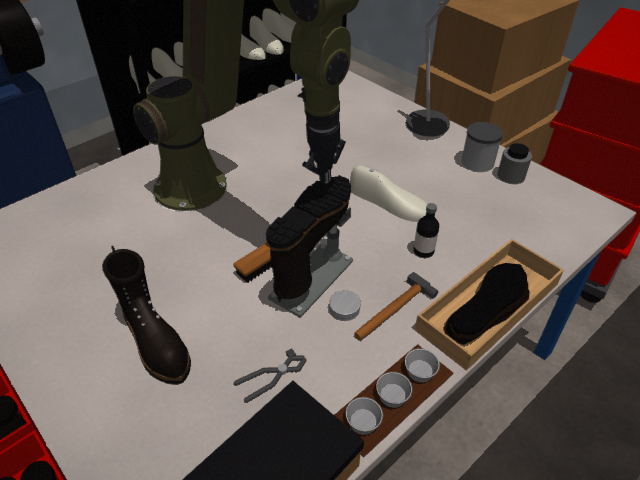

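View pics/wrist1.png

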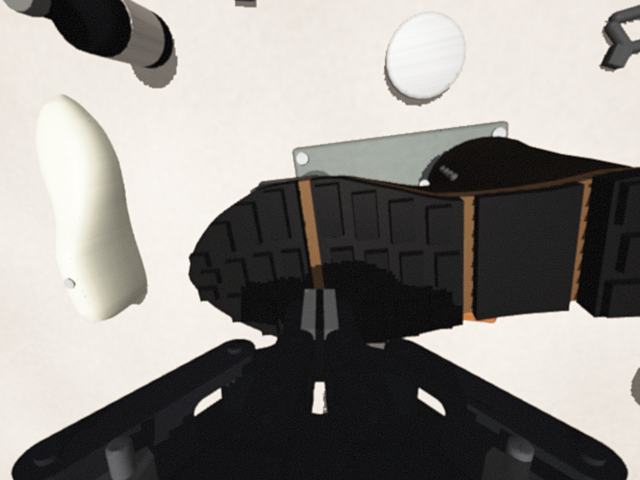

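The scene view shows the shut fingers above the forward sole at about (325,180). The wrist view shows the tips at (320,295), just ball-side of the toe/ball groove (tan line at (310,235)). The y motion went the wrong way, so I'm checking the joints before going on.

Run:
```python
from bench import robot
s=robot.state()
for k in("joints","dq","eef_pos","ee_rot","time"):print(k,s[k])
```

```text
joints [0.08675351 0.26541618 0.03724402 1.39274152 0.11128475 3.13887036]
dq [ 6.19056178e-03 -1.06776305e-02  1.36094864e-02 -3.80378029e-05
  4.60542054e-03  3.83214897e-03]
eef_pos [0.55484115 0.08514242 0.29981048]
ee_rot [-3.03017261  0.04981484  0.08946232]
time 3.6167
```

>>> send_rows([
  [0, 0, 0, 0],
  [0, 0, 0, 0],
])

```text
time: 3.78
eef_pos: [0.5552, 0.085, 0.3019]
ee_rot: [-3.03, 0.047, 0.09]
wrist_force: [0.1, 0.4, -0.7]
finger_gap: -0.001
```

>>> send_rows([
  [0, -0.01, 0, 0],
])

```text
time: 3.87
eef_pos: [0.5549, 0.0906, 0.3039]
ee_rot: [-3.027, 0.046, 0.095]
wrist_force: [-0.3, 0.1, 0.2]
finger_gap: 0.0
```

>>> send_rows([
  [0, 0, 0, 0],
])

```text
time: 3.95
eef_pos: [0.5551, 0.0915, 0.3049]
ee_rot: [-3.026, 0.045, 0.096]
wrist_force: [0.5, -0.4, -0.7]
finger_gap: 0.002
```

Joint 6 is at its 3.14 limit, which caused the drift and the tilt. I'll rise a little and turn the tool well away from that limit.

>>> send_rows([
  [0, 0, -0.02, 0],
  [0, 0, 0, -0.12],
  [0, 0, 0, -0.12],
  [0, 0, 0, -0.12],
  [0, 0, 0, -0.12],
  [0, 0, 0, -0.12],
  [0, 0, 0, -0.12],
  [0, 0, 0, -0.12],
  [0, 0, 0, -0.12],
  [0, 0, 0, -0.12],
  [0, 0, 0, -0.12],
  [0, 0, 0, -0.12],
  [0, 0, 0, -0.12],
  [0, 0, 0, 0],
])

```text
time: 5.12
eef_pos: [0.5571, 0.0939, 0.3334]
ee_rot: [-3.099, -0.113, 1.594]
wrist_force: [-0.6, 0.2, -0.4]
finger_gap: 0.001
```

```bash
python3 go.py .548 .130 .300
```

```text
[0.5571 0.0939 0.3334] [-3.099 -0.113  1.594] tool shift [ 0.0323 -0.0067  0.0376] down axis [-0.112  0.042  0.993] [-0.57  0.16 -0.44]
```

>>> send_rows([
  [0.008, -0.002, 0.01, 0],
  [0.008, -0.002, 0.01, 0],
  [0.008, -0.002, 0.01, 0],
  [0.008, -0.002, 0.008, 0],
  [0, 0, 0, 0],
  [0, 0, 0, 0],
])

```text
time: 5.62
eef_pos: [0.5447, 0.1349, 0.2956]
ee_rot: [-3.098, -0.113, 1.584]
wrist_force: [-0.4, -0.9, -0.0]
finger_gap: -0.001
```

```bash
python3 go.py .548 .130 .272
```

```text
[0.5447 0.1349 0.2956] [-3.098 -0.113  1.584] tool shift [-0.0076  0.0043  0.0228] down axis [-0.112  0.044  0.993] [-0.37 -0.9  -0.03]
```

>>> send_rows([
  [-0.003, 0.001, 0.008, 0],
  [-0.002, 0.001, 0.008, 0],
  [-0.001, 0, 0.004, 0],
  [0, 0, 0, 0],
])

```text
time: 5.95
eef_pos: [0.5459, 0.131, 0.2728]
ee_rot: [-3.098, -0.112, 1.584]
wrist_force: [0.4, -0.1, 0.0]
finger_gap: 0.001
```

>>> send_rows([
  [0, 0, 0.003, 0],
])

```text
time: 6.03
eef_pos: [0.546, 0.1309, 0.2699]
ee_rot: [-3.098, -0.112, 1.583]
wrist_force: [0.4, -0.3, 0.8]
finger_gap: -0.003
```

>>> send_rows([
  [0, 0, 0.003, 0],
])

```text
time: 6.12
eef_pos: [0.546, 0.131, 0.2666]
ee_rot: [-3.098, -0.112, 1.583]
wrist_force: [-0.4, -0.1, 0.1]
finger_gap: 0.002
```

>>> send_rows([
  [0, 0, 0.002, 0],
])

```text
time: 6.2
eef_pos: [0.546, 0.131, 0.2643]
ee_rot: [-3.098, -0.112, 1.582]
wrist_force: [0.6, -0.2, -0.7]
finger_gap: 0.001
```

>>> send_rows([
  [0, 0, 0.002, 0],
])

```text
time: 6.28
eef_pos: [0.5461, 0.1311, 0.2623]
ee_rot: [-3.098, -0.112, 1.582]
wrist_force: [-0.3, -0.4, 3.2]
finger_gap: -0.006
```

>>> send_rows([
  [0, 0, 0.001, 0],
])

```text
time: 6.37
eef_pos: [0.5461, 0.1311, 0.2616]
ee_rot: [-3.099, -0.112, 1.582]
wrist_force: [-0.6, -1.2, 5.0]
finger_gap: 0.002
```

>>> send_rows([
  [0, 0, -0.01, 0],
  [0, 0, -0.01, 0],
  [0, 0, -0.005, 0],
  [0, 0, 0, 0],
  [0, 0, 0, 0],
])

```text
time: 6.78
eef_pos: [0.548, 0.1282, 0.2903]
ee_rot: [-3.101, -0.112, 1.582]
wrist_force: [-0.0, 0.3, -0.2]
finger_gap: 0.0
```

```bash
python3 go.py .565 .052 .290
```

```text
[0.548  0.1282 0.2903] [-3.101 -0.112  1.582] tool shift [-0.076   0.0158 -0.009 ] down axis [-0.112  0.041  0.993] [-0.01  0.31 -0.22]
```

The toe tap read 5 N and the fingers came off cleanly. Next is the ball.

>>> send_rows([
  [-0.015, 0.003, -0.002, 0],
  [-0.015, 0.003, -0.002, 0],
  [-0.015, 0.003, -0.002, 0],
  [-0.015, 0.003, -0.002, 0],
  [-0.015, 0.003, -0.002, 0],
  [0, 0, 0, 0],
  [0, 0, 0, 0],
])

```text
time: 7.37
eef_pos: [0.5651, 0.051, 0.2913]
ee_rot: [-3.102, -0.113, 1.584]
wrist_force: [-0.5, 0.6, 0.2]
finger_gap: -0.004
```

```bash
python3 go.py .565 .052 .267
```

```text
[0.5651 0.051  0.2913] [-3.102 -0.113  1.584] tool shift [-0.0017  0.0009  0.0242] down axis [-0.113  0.04   0.993] [-0.52  0.65  0.16]
```

>>> send_rows([
  [-0.001, 0, 0.008, 0],
  [0, 0, 0.008, 0],
  [0, 0, 0.006, 0],
  [0, 0, 0, 0],
])

```text
time: 7.7
eef_pos: [0.5635, 0.0546, 0.2667]
ee_rot: [-3.101, -0.114, 1.586]
wrist_force: [-0.2, 0.7, -0.2]
finger_gap: -0.001
```

>>> send_rows([
  [0, 0, 0.002, 0],
])

```text
time: 7.78
eef_pos: [0.5631, 0.0554, 0.2643]
ee_rot: [-3.101, -0.114, 1.587]
wrist_force: [-1.1, 0.0, 0.6]
finger_gap: 0.002
```

>>> send_rows([
  [0, 0, 0.002, 0],
])

```text
time: 7.87
eef_pos: [0.563, 0.0558, 0.262]
ee_rot: [-3.101, -0.113, 1.587]
wrist_force: [0.7, -3.9, 4.0]
finger_gap: 0.001
```

>>> send_rows([
  [0, 0, 0.0005, 0],
])

```text
time: 7.95
eef_pos: [0.563, 0.0557, 0.2617]
ee_rot: [-3.101, -0.112, 1.588]
wrist_force: [-1.5, -3.4, 5.2]
finger_gap: 0.003
```

>>> send_rows([
  [0.001, 0, -0.01, 0],
  [0.001, 0, -0.01, 0],
  [0, 0, -0.005, 0],
  [0, 0, 0, 0],
  [0, 0, 0, 0],
])

```text
time: 8.37
eef_pos: [0.5645, 0.0557, 0.2907]
ee_rot: [-3.103, -0.114, 1.588]
wrist_force: [-0.8, -0.5, -0.8]
finger_gap: -0.003
```

```bash
python3 go.py .581 -.019 .290
```

```text
[0.5645 0.0557 0.2907] [-3.103 -0.114  1.588] tool shift [-0.0746  0.0149 -0.0084] down axis [-0.114  0.039  0.993] [-0.78 -0.46 -0.75]
```

>>> send_rows([
  [-0.015, 0.003, -0.002, 0],
  [-0.015, 0.003, -0.002, 0],
  [-0.015, 0.003, -0.002, 0],
  [-0.015, 0.003, -0.002, 0],
  [-0.014, 0.003, -0.002, 0],
  [0, 0, 0, 0],
  [0, 0, 0, 0],
])

```text
time: 8.95
eef_pos: [0.5822, -0.0208, 0.2918]
ee_rot: [-3.103, -0.116, 1.59]
wrist_force: [-0.8, 0.0, -0.0]
finger_gap: -0.0
```

```bash
python3 go.py .581 -.019 .261;  python3 - <<'E'
from bench import cams
import cv2
c=cams.camera("wrist"); cv2.imwrite("pics/wrist2.png",c["image"][:,:,::-1])
E
```

```text
[ 0.5822 -0.0208  0.2918] [-3.103 -0.116  1.59 ] tool shift [-0.0017 -0.      0.0308] down axis [-0.115  0.038  0.993] [-0.77  0.   -0.04]
```

View pics/wrist2.png

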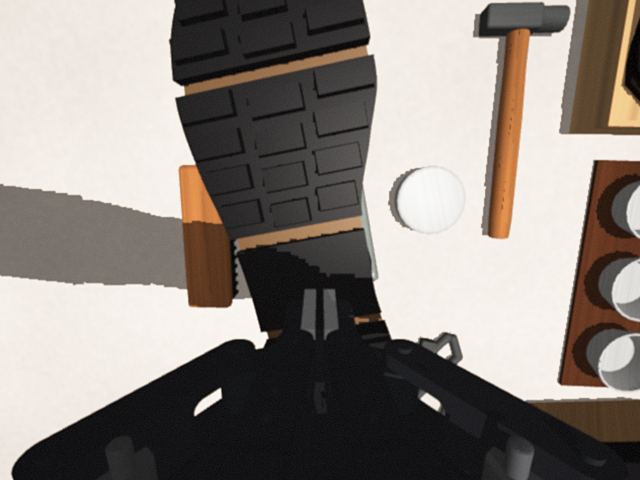

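The wrist view shows the tips at (320,295) inside the smooth arch zone, between the grooves at (300,235) and (370,318). The boot, brush and tin look undisturbed.

>>> send_rows([
  [-0.002, 0, 0.008, 0],
  [-0.001, 0, 0.008, 0],
  [-0.001, 0, 0.008, 0],
  [-0.001, 0, 0.006, 0],
  [0, 0, 0, 0],
])

```text
time: 9.42
eef_pos: [0.5801, -0.0201, 0.2577]
ee_rot: [-3.102, -0.116, 1.593]
wrist_force: [-0.0, 0.1, -0.8]
finger_gap: -0.002
```

```bash
python3 go.py .581 -.019 .258
```

```text
[ 0.5801 -0.0201  0.2577] [-3.102 -0.116  1.593] tool shift [ 0.0011  0.0009 -0.0002] down axis [-0.116  0.039  0.992] [-0.02  0.05 -0.83]
```

>>> send_rows([
  [0, 0, 0.002, 0],
])

```text
time: 9.5
eef_pos: [0.5799, -0.0196, 0.2554]
ee_rot: [-3.102, -0.116, 1.593]
wrist_force: [0.5, -2.0, 3.8]
finger_gap: 0.0
```

>>> send_rows([
  [0, 0, 0.0015, 0],
])

```text
time: 9.58
eef_pos: [0.5801, -0.0197, 0.254]
ee_rot: [-3.103, -0.115, 1.594]
wrist_force: [-1.1, -2.2, 6.4]
finger_gap: -0.001
```

>>> send_rows([
  [0.001, 0, -0.01, 0],
  [0.001, 0, -0.01, 0],
  [0.001, 0, -0.01, 0],
  [0, 0, -0.01, 0],
  [0, 0, 0, 0],
  [0, 0, 0, 0],
])

```text
time: 10.08
eef_pos: [0.5823, -0.0206, 0.3004]
ee_rot: [-3.106, -0.116, 1.594]
wrist_force: [0.1, -1.1, 0.3]
finger_gap: 0.002
```

```bash
python3 go.py .595 -.085 .298
```

```text
[ 0.5823 -0.0206  0.3004] [-3.106 -0.116  1.594] tool shift [-0.0646  0.011  -0.0055] down axis [-0.116  0.036  0.993] [ 0.13 -1.05  0.3 ]
```

The arch tap read 6.4 N and the fingers are off. Next is the heel.

>>> send_rows([
  [-0.015, 0.003, -0.002, 0],
  [-0.015, 0.003, -0.002, 0],
  [-0.015, 0.002, -0.002, 0],
  [-0.015, 0.002, -0.002, 0],
  [0, 0, 0, 0],
  [0, 0, 0, 0],
])

```text
time: 10.58
eef_pos: [0.595, -0.0875, 0.3002]
ee_rot: [-3.105, -0.116, 1.594]
wrist_force: [-1.1, -0.2, 0.9]
finger_gap: -0.003
```

>>> send_rows([
  [-0.001, 0, 0.008, 0],
  [-0.001, 0, 0.008, 0],
  [-0.001, 0, 0.008, 0],
  [0, 0, 0.002, 0],
  [0, 0, 0, 0],
])

```text
time: 11.0
eef_pos: [0.5929, -0.0873, 0.2694]
ee_rot: [-3.102, -0.117, 1.594]
wrist_force: [0.2, -0.6, 0.6]
finger_gap: -0.003
```

```bash
python3 go.py .595 -.085 .271
```

```text
[ 0.5929 -0.0873  0.2694] [-3.102 -0.117  1.594] tool shift [ 0.0024  0.0021 -0.0014] down axis [-0.117  0.039  0.992] [ 0.19 -0.59  0.59]
```

>>> send_rows([
  [0, 0, 0.0015, 0],
])

```text
time: 11.08
eef_pos: [0.5929, -0.0871, 0.268]
ee_rot: [-3.102, -0.116, 1.594]
wrist_force: [0.7, -2.9, 5.2]
finger_gap: 0.001
```

>>> send_rows([
  [0, 0, 0.001, 0],
])

```text
time: 11.17
eef_pos: [0.5931, -0.0872, 0.2674]
ee_rot: [-3.103, -0.115, 1.595]
wrist_force: [-0.6, -1.6, 6.4]
finger_gap: 0.0
```

>>> send_rows([
  [0.001, 0, -0.01, 0],
  [0.001, 0, -0.015, 0],
  [0.002, 0, -0.02, 0],
  [0.002, 0, -0.03, 0],
  [0.002, 0, -0.03, 0],
  [0, 0, 0, 0],
  [0, 0, 0, 0],
  [0, 0, 0, 0],
])

```text
time: 11.83
eef_pos: [0.5962, -0.088, 0.3818]
ee_rot: [-3.104, -0.119, 1.597]
wrist_force: [0.0, 0.1, -0.1]
finger_gap: 0.002
```

Run:
```python
from bench import robot,cams
from h import *
import cv2
c=cams.camera("scene"); cv2.imwrite("pics/scene3.png",c["image"][:,:,::-1])
a=np.load("scene0.npz"); P=cloud(a);Q=cloud(c)
for k,p in (("before",P),("after",Q)):
    m=np.zeros(p.shape[:2],bool);m[165:260,255:365]=1
    m&=(p[...,2]>.243)&(p[...,2]<.285); q=p[m]; print(k,m.sum(),q.mean(0),cv2.minAreaRect((q[:,:2]*1000).astype(np.float32)))
d=np.abs(c["image"].astype(int)-a["image"]).sum(2)
cv2.imwrite("pics/diff3.png",np.clip(d,0,255).astype(np.uint8))
print(robot.state()["wrist_force"],robot.state()["eef_pos"])
```

```text
before 2890 [0.57748916 0.01359043 0.25948257] ((574.198486328125, 22.012664794921875), (106.6661148071289, 303.5429992675781), 14.586674690246582)
after 2898 [0.57760784 0.01369692 0.2594385 ] ((569.3880004882812, 21.200363159179688), (107.2040023803711, 300.85845947265625), 11.779075622558594)
[-0.1413787  -0.19632564  0.75233844] [ 0.59597848 -0.08796977  0.38122555]
```

View pics/scene3.png

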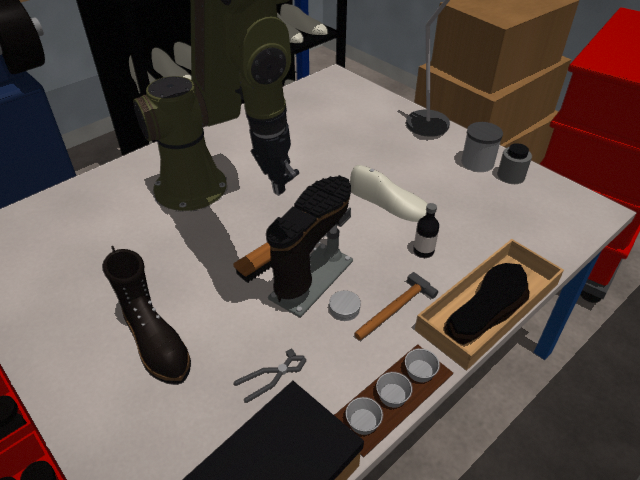

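View pics/diff3.png

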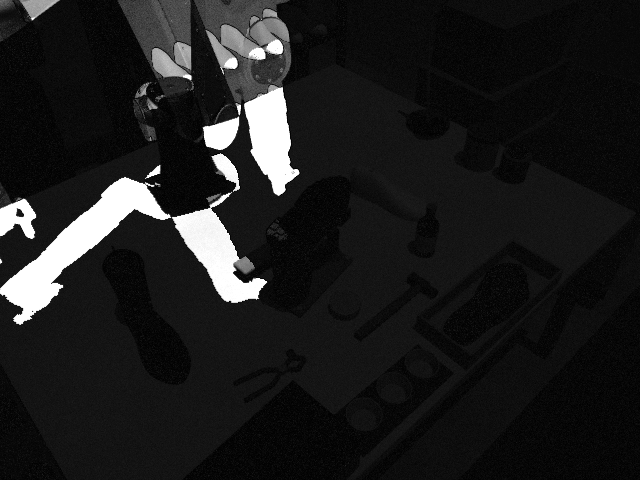

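The scene view shows the boot seated at about (310,210) with the gripper clear above it at (280,180). The difference picture shows only the arm and its shadow, with no edge at the boot or any bystander. I'm handing in.

```bash
python3 -c "
from bench import ticket
print(ticket.hand_in())"
```

```text
the job is handed in; nothing more can be done
None
```

I tapped the toe, ball, arch and heel in that order with the shut fingers, lifting off after each tap, and handed the job in at about 12 s. No verdict is reported.

| Zone | Last wrist reading in the tap (vertical, N; scatter about 1 N) |
|---|---|
| Toe | 5.0 |
| Ball | 5.2 |
| Arch | 6.4 |
| Heel | 6.4 |

After each lift the vertical force read within about 1 N of zero, with the tips 29 mm or more above the contact height, so the fingers were clear.

**Boot and bench:** In the scene camera the mean of the sole points moved by under 0.2 mm. The before/after difference picture shows only the arm and its shadow, so I saw no shift of the boot or any bystander.

**Disagreement:** The bounding rectangle fitted to the sole differed by 5 mm and about 3° between the two pictures. I put this down to edge noise, because the point mean and the picture difference show no motion.

**Imperfections:**
- On the approach, joint 6 ran into its range limit. That left the tool tilted by about 0.12 rad and caused an unplanned sideways drift of about 16 mm in free air. I turned the tool away from the limit before the first tap, but the taps were made with that tilt.
- Sideways forces during the taps reached about 4 N, at the ball.

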